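# Reset the tripped breaker behind the push-catch flap

### The arm

A 6-joint arm with a two-finger parallel gripper is mounted at the origin on a cart in front of the work surface, level with it; the furniture and walls round the work are solid. World frame = base frame: x ahead of the robot, y to its left, z up, the work surface at z = 0. Lengths are in m, angles in rad, forces in N, time in s.
With the tool pointing down it reaches from about 0.25 to 0.775 m from the base axis. Payload 4 kg.
Tool frame: the origin (TCP) lies between the finger pads; the fingertips stand robot.tcp_to_tips ahead of it and the grasp point (between the pads) lies 11 mm behind it (robot.tcp_to_tips is the distance from the TCP to the fingertips, in m); z points along the fingers, y is the direction in which the jaws open and shut (so a half turn about z gives the same grasp; the last joint's range is limited). The gripper opens to 94 mm and grips with 3 to 60 N. Pads are 16 mm wide; open, the fingers measure 119 mm over their backs; the gripper's body (75 mm by 177 mm) begins 78 mm behind the grasp point.
Start: joints at [1.008, 0.087, 1.371, -0, 1.684, -0.103], TCP at [0.244, 0.493, 0.214] pointing down, gripper open.
Joint ranges: [-3.1, 3.1], [-0.76, 2.03], [0.27, 2.55], [-1.08, 4.22], [0.17, 2.65], [-2.57, 2.57]. Speed limits (rad/s): [2.79, 2.79, 3.14, 3.14, 3.14, 3.14].

### API

Orientations are given as a unit quaternion [x, y, z, w].
In Python, from station import robot, cams gives the robot as it stands.
- The arm moves only by the shell command python3 -m creep 'ROWS' [FORCE]. ROWS is JSON, a list of rows, each an object with "gripper": the opening, from 0 (shut) to 1 (fully open); "travel": the shift along the tool's x, y, z in m, a list of three; "turn": the turn about the tool's z in degrees. A call has 1 to 12 rows; each row shifts and turns the commanded pose from where the row before left it, along the tool's axes as they then stand; what a row does not reach is not made up. A row lasts 1/8 s, in which the tool goes at most 62.5 mm and 10.7 degrees, less where a joint would pass 70% of its speed; a pose out of reach is approached as far as the arm can. A call is refused whole if a number of a shift passes 0.0625 or a number of a turn 10.7, either way. A call with a gripper value outside its range is refused whole. The fingers move at their own pace and stop on an object; FORCE is the grip in N (left out, the last holds). Time passes only in rows, so rows that do not move let the fingers close. It gives the time, the measured TCP pose, the force and the opening at its end, in the units of the state.
- robot.get_obs(): the state, without advancing time (a new reading comes with each control period).
- cams.camera(name): name is "scene" or "top"; returns the picture (400x640x3 uint8, red, green, blue); there is no depth.
- cams.calibration(name): a dict with "K" (3x3 intrinsics, pixels), "world_to_cam" (4x4, takes a point from world to camera coordinates). Camera axes: x right, y down, z forward; pixel columns grow to the right and rows downward; lengths in m; the calibration is good to about 2 mm. A picture is of the moment at which its call begins. calibration takes no time and is no camera call.
- robot.finish_job(): hands the job in, once; it reports no verdict.
The state is a dict: "time_s": time; "joints": joint angles; "dq": joint speeds; "joint_torque": joint torques, N m; "position": TCP position; "orientation": TCP orientation; "ft_force": force on the tool from outside, world axes, zero at the start; "ft_torque": the same for the moment, N m; "finger_gap": finger opening in m.
Only numpy, scipy, OpenCV 4.12 (cv2) and the standard library are available. Lean on these libraries where they do the work, as an engineer would, in place of code of your own. Each camera call takes 0.05 s, during which the arm holds its last target.

### The job

A breaker in the grey supply box on the bench has tripped. Slide the mug that stands in front of the box aside along the bench, without lifting or tipping it or letting the flap touch it, then press the black catch pad on top of the box so that the smoked flap springs ajar, and fold the flap all the way down towards you. Last, push the one breaker toggle that is down up to on, and leave the flap open, the other two breakers on and everything else on the bench where it lies.

Things in the scene. Friction and masses are not known exactly. Their poses are not given: they have to be found in the camera images.
- supply_box: Grey steel supply box, fixed: 168 mm wide (y; 212 over its flat ears), 148 deep (x), front wall 58 high, panel sloping up to the back at 30 degrees, flat top 119 high. Origin: centre of its underside, on the bench; x points to its back (front at -82, back at +66 mm), y to its left. Three breakers sit side by side in a tray 28 mm deep under the flap, between cheeks at y = 74 to 84 mm.
- flap_hinge (a point): Middle of the flap's hinge axis (along the box's y) at the lower front edge of the slope: (-75, 0, 62) mm from the box origin. Wide open, the flap covers y = -72 to +72 mm, out to 95 mm in front of the hinge, 60 to 81 mm above the bench: the mug must be clear of that.
- flap (a joint): Smoked flap (144 mm wide, 96 from hinge to free edge, 4 thick, 90 g), rad: 0 shut on the slope, held by the catch; 0.49 ajar, where a spring pusher lifts it once the catch lets go (free edge 46 mm off the slope); 1.05 upright; 2.45 stop, folded to the front, 10 degrees above level. Damped; under 1 N at the edge brings it upright; past that it sinks to the stop by itself in 1 to 3 s.
- flap_edge (a point): Middle of the flap's free edge (its upper edge when shut), mid-thickness; moves with the flap. Shut, it is at (8, 0, 110) mm from the box origin; ajar at about (-25, 0, 143) mm, with free space behind it down to the box top.
- catch (a joint): Push catch, m: depth of its thumb pad, 0 at rest, 0.008 fully pressed. The pad moves straight down and draws back the steel bolt over the flap's free edge, which lets go at about 0.0045; it springs back. 2 N to start, 6 N fully down.
- catch_pad (a point): Middle of the flat upper face of the black ribbed thumb pad (28 mm along x, 40 along y) on top of the box: at (41, 0, 131) mm from the box origin, 12 mm proud of the box top at rest, 4 mm when fully pressed. Sinks with the pad.
- breaker_a_toggle (a joint): Toggle of the tripped breaker, rad: 0 down (leans 12 degrees down the slope from the panel's normal, so 42 from vertical, towards the front), 0.8 up, on (4 degrees past vertical, to the back). Snap action: pushed past about 0.55 it flips to the end by itself; 3 to 6 N at the tip. Push the tip up the slope, away from the robot. Which of the three places it has varies.
- breaker_b_toggle (a joint): Toggle of a breaker that is on (starts at 0.8), otherwise as breaker_a_toggle. Must stay on.
- breaker_c_toggle (a joint): Toggle of a breaker that is on (starts at 0.8), otherwise as breaker_a_toggle. Must stay on.
- breaker_a_tip (a point): Middle of the tip of the tripped breaker's black toggle bar: 22 mm wide (y), 7 thick, 25 from pivot to tip, 15 mm out of the white breaker nose below it. Breakers are 36 mm apart. About 8 mm below the shut flap's mid-plane; moves with the toggle, 19 mm up the slope in all.
- breaker_b_tip (a point): The same point of breaker b, which is on.
- breaker_c_tip (a point): The same point of breaker c, which is on.
- mug: Orange mug, 101 mm high, 80 across, 274 g (varies), upright on the bench in front of the box, in the flap's way. Origin on the bench; its round axis is 16.5 mm from the origin along the mug's +y, the handle points along its -y, to 57 mm from the origin. Hollow, open at the top.
- mug_axis (a point): Point on the mug's round axis, 50 mm above its foot: 40 mm to the outer wall all round, save at the handle, which reaches 74 mm and points to the left at the start (to within 45 degrees).
- nut_small_mid (a point): Steel hex nut, 24 mm, 14 mm high, lying loose on the flat top of the box near its left end; this point is its centre. Leave it alone.
- nut_large_mid (a point): Steel hex nut, 30 mm, 18 mm high, loose on the bench to the right of the box; this point is its centre. Leave it alone.
- bolt_mid (a point): Steel bolt standing on its head, 26 mm across, 70 mm high, loose on the bench to the right of the box; this point is its centre. Leave it alone.
- screwdriver_mid (a point): Green-handled screwdriver, 159 mm long, loose on the bench to the left of the box; this point is its centre. Leave it alone.
- glue_bottle_mid (a point): Red bottle, 40 mm across, 128 mm high, loose at the right; this point is its centre. Leave it alone.
- bearing_1_mid (a point): Ball bearing, 52 mm across, 16 mm high, loose at the right; this point is its centre. Leave it alone.
- coupling_0_mid (a point): Steel hose coupling, 34 mm across, 47 mm high, standing loose behind the box to its left; this point is its centre. Leave it alone.

How it is judged:
By the outcome, as a careful person would: the job done as asked, in the order asked, and still so for the second after the job is handed in, with the robot touching nothing.
It also fails if it takes over 54 s, if anything falls off the work surface, if the arm or the gripper's body presses on something with over 40 N, if the wrist force passes 120 N, or if a joint passes its speed limit or range.

## Working session

There is one attempt and no reset: what is moved stays moved. The work goes in short steps, Python scripts to look and compute and a shell command to move; the robot and the scene stay as the last step left them, time stands still between calls to the robot, and variables do not carry over. Pictures are saved under pics/ and viewed, and the job is handed in when it is done.

```bash
ls; mkdir -p pics; python3 - <<'E'
from station import robot, cams
import cv2
for n in ("scene","top"):
    cv2.imwrite(f"pics/{n}0.png", cams.camera(n)[:,:,::-1])
    c=cams.calibration(n); print(n,c["K"],c["world_to_cam"])
print(robot.tcp_to_tips, robot.get_obs())
E
```

```text
pics
scene [[393.89221022   0.         319.75399576]
 [  0.         393.89221022 194.78253821]
 [  0.           0.           1.        ]] [[ 0.54832471 -0.83594296  0.02322461 -0.20438801]
 [-0.39230788 -0.28165648 -0.8756507   0.35146502]
 [ 0.7385354   0.47102972 -0.48238622  0.49047841]
 [ 0.          0.          0.          1.        ]]
top [[385.82590989   0.         321.239858  ]
 [  0.         385.82590989 197.30852782]
 [  0.           0.           1.        ]] [[ 0.00777051 -0.9996827   0.0239608   0.10572499]
 [-0.98838138 -0.01131561 -0.15157242  0.57519374]
 [ 0.15179545 -0.02250461 -0.9881557   0.86076761]
 [ 0.          0.          0.          1.        ]]
0.008 {'time_s': 0.1, 'joints': array([ 1.00788140e+00,  8.78918358e-02,  1.37205403e+00, -1.38269172e-05,
        1.68358811e+00, -1.03101938e-01]), 'dq': array([ 0.00106171, -0.00186997, -0.0047211 , -0.00029203, -0.00249494,
        0.00115045]), 'joint_torque': array([ 2.25237891e-03, -3.41253269e+01, -3.03303730e+01,  7.20033422e-02,
        3.04701249e-02, -6.95545918e-05]), 'position': array([0.24384276, 0.49248027, 0.21244023]), 'orientation': array([ 2.27887124e-01,  9.73687073e-01, -9.19581806e-04, -3.10804258e-04]), 'ft_force': array([ 0.15064662,  0.35306075, -0.36461775]), 'ft_torque': array([-0.00163969, -0.04789569,  0.00687216]), 'finger_gap': 0.09399127906384466}
```

View pics/scene0.png

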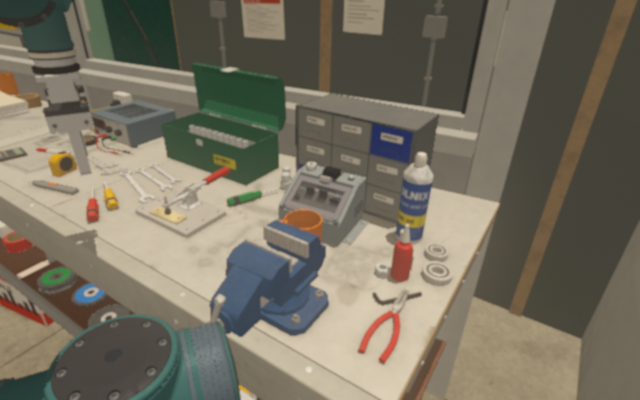

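View pics/top0.png

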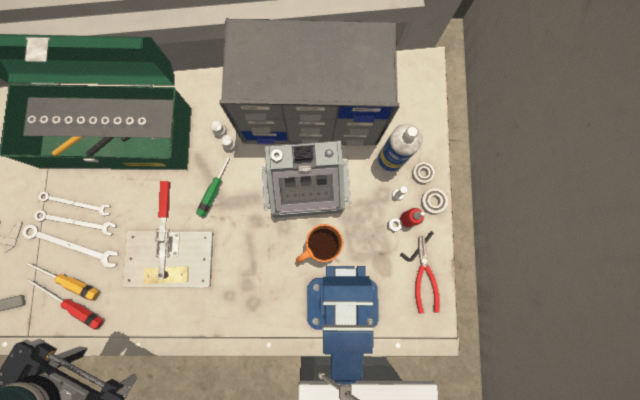

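```bash
cat > h.py <<'E'
import numpy as np, cv2
from station import robot, cams
def cal(n):
    c=cams.calibration(n); return np.array(c["K"]),np.array(c["world_to_cam"])
def ray(n,uv,z):
    K,T=cal(n); R=T[:3,:3]; C=-R.T@T[:3,3]
    d=R.T@np.linalg.solve(K,[uv[0],uv[1],1]); return C+d*(z-C[2])/d[2]
def proj(n,p):
    K,T=cal(n); q=K@(T[:3,:3]@np.asarray(p,float)+T[:3,3]); return q[:2]/q[2]
def crop(n,name,x0,y0,x1,y1,s):
    im=cams.camera(n)[:,:,::-1]; cv2.imwrite(f"pics/{name}.png",cv2.resize(im[y0:y1,x0:x1],None,fx=s,fy=s,interpolation=cv2.INTER_CUBIC)); return im
E
python3 - <<'E'
from h import *
im=cv2.imread("pics/top0.png"); cv2.imwrite("pics/top0z.png",cv2.resize(im[130:280,240:440],None,fx=4,fy=4,interpolation=cv2.INTER_CUBIC))
im=cv2.imread("pics/scene0.png"); cv2.imwrite("pics/scene0z.png",cv2.resize(im[140:290,250:450],None,fx=4,fy=4,interpolation=cv2.INTER_CUBIC))
E
```

```text
(no output)
```

View pics/top0z.png

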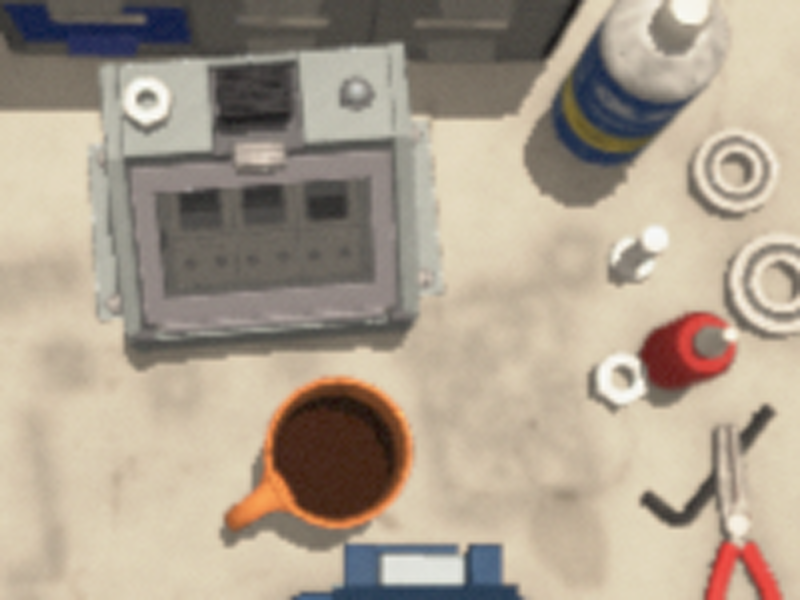

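View pics/scene0z.png

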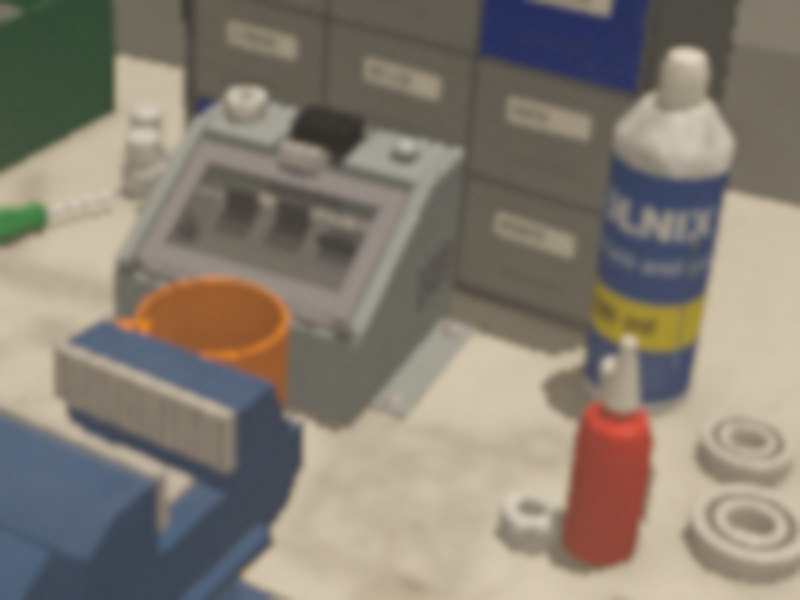

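```bash
python3 - <<'E'
from h import *
from scipy.optimize import least_squares
f=lambda u,v:(240+u/4-.375,130+v/4-.375)
g=lambda u,v:(250+u/4-.375,140+v/4-.375)
L=[("top",f(101,66),(66,84,119)),("top",f(404,45),(66,-84,119)),("top",f(125,337),(-82,84,58)),("top",f(416,319),(-82,-84,58)),("top",f(255,93),(41,0,131)),
("scene",g(329,128),(41,0,131)),("scene",g(337,427),(-82,-84,0)),("scene",g(466,150),(66,-84,119))]
def W(p,q):
    c,s=np.cos(p[2]),np.sin(p[2]); q=np.array(q)/1000
    return np.array([p[0]+c*q[0]-s*q[1],p[1]+s*q[0]+c*q[1],q[2]])
r=least_squares(lambda p:np.ravel([proj(n,W(p,q))-uv for n,uv,q in L]),[.5,0,0])
print(r.x,np.degrees(r.x[2]));print(r.fun.reshape(-1,2).round(1))
np.save("box.npy",r.x)
for n,uv,q in L: print(q, ray(n,uv,q[2]/1000).round(3), W(r.x,q).round(3))
# mug rim
print("rim", ray("top",f(339,453),.101), ray("top",f(267,453),.101),ray("top",f(412,453),.101),"handle",ray("top",f(237,520),.05))
print("vise",[ray("top",f(u,v),.1).round(3) for u,v in((345,545),(500,545))])
for nm,u,v,z in(("nut",620,380,.009),("bolt",655,240,.07),("glue",730,335,.12),("snut",147,103,.133)): print(nm,ray("top",f(u,v),z).round(3))
E
```

```text
[0.61622171 0.15055727 0.06427608] 3.6827480890275583
[[-0.9 -1.3]
 [ 0.2  0.3]
 [-1.4  1.4]
 [-0.6  2. ]
 [-0.4 -0.3]
 [ 0.2 -2.5]
 [ 3.1  0.9]
 [ 0.5  0.5]]
(66, 84, 119) [0.674 0.237 0.119] [0.677 0.239 0.119]
(66, -84, 119) [0.688 0.071 0.119] [0.687 0.071 0.119]
(-82, 84, 58) [0.532 0.226 0.058] [0.529 0.229 0.058]
(-82, -84, 58) [0.544 0.06  0.058] [0.54  0.061 0.058]
(41, 0, 131) [0.657 0.152 0.131] [0.657 0.153 0.131]
(41, 0, 131) [0.644 0.146 0.131] [0.657 0.153 0.131]
(-82, -84, 0) [0.539 0.069 0.   ] [0.54  0.061 0.   ]
(66, -84, 119) [0.689 0.073 0.119] [0.687 0.071 0.119]
rim [0.4661638  0.10506148 0.101     ] [0.46583113 0.14372801 0.101     ] [0.46650184 0.06577007 0.101     ] handle [0.42978913 0.16091701 0.05      ]
vise [array([0.417, 0.102, 0.1  ]), array([0.418, 0.019, 0.1  ])]
nut [ 0.515 -0.067  0.009]
bolt [ 0.59  -0.076  0.07 ]
glue [ 0.53  -0.103  0.12 ]
snut [0.65  0.21  0.133]
```

```bash
cat >> h.py <<'E'
from scipy.spatial.transform import Rotation as Rn
def to(x,y,z):
    o=robot.get_obs(); R=Rn.from_quat(o["orientation"]).as_matrix()
    print("t",o["time_s"],"pos",o["position"].round(4),"F",o["ft_force"].round(1),"gap",round(o["finger_gap"],4),"tooly deg",np.degrees(np.arctan2(R[1,1],R[0,1])).round(1),"travel mm",(1000*R.T@(np.array([x,y,z])-o["position"])).round(1))
def box(a,b,c):
    p=np.load("box.npy"); c_,s=np.cos(p[2]),np.sin(p[2])
    return p[0]+(c_*a-s*b)/1000,p[1]+(s*a+c_*b)/1000,c/1000
E
python3 -m creep '[{"gripper":1,"travel":[0,0,-0.03],"turn":-10},{"gripper":1,"travel":[0,0,-0.02],"turn":-10},{"gripper":1,"travel":[0,0,0],"turn":0}]'
python3 - <<'E'
from h import *
to(.466,.105,.25)
p=np.load("box.npy")
for z in(0,.1): print("cab",ray("top",(255,143),z),ray("top",(300,143),z))
print("cabtop",[ray("top",(310,107),z).round(3) for z in(.15,.2,.25,.3)])
# vise far jaw far-top-left/right edge: two views
im=cv2.imread("pics/top0.png"); hsv=cv2.cvtColor(im,cv2.COLOR_BGR2HSV)
m=cv2.inRange(hsv,(5,150,120),(18,255,255)); n,l,s,c=cv2.connectedComponentsWithStats(m)
i=1+s[1:,4].argmax(); print(s[i],c[i])
cs,_=cv2.findContours((l==i).astype('uint8'),0,2); h=cs[0].reshape(-1,2)
h=h[h[:,0]>312]; print(cv2.fitEllipse(h)); e=cv2.fitEllipse(h)
print("mug",ray("top",e[0],.101))
im=cv2.imread("pics/scene0.png");cv2.imwrite("pics/vise.png",cv2.resize(im[200:340,200:340],None,fx=4,fy=4))
E
```

```text
time_s: 0.48
position: [0.2444, 0.4935, 0.265]
orientation: [0.056, 0.998, 0.001, 0.001]
ft_force: [0.2, -1.0, -0.7]
finger_gap: 0.0942
t 0.475 pos [0.2444 0.4935 0.265 ] F [ 0.2 -1.  -0.7] gap 0.0942 tooly deg 83.5 travel mm [-263.8 -361.1   14.3]
cab [0.71596265 0.27674487 0.        ] [0.7176433 0.1645323 0.       ]
cab [0.68613724 0.26122199 0.1       ] [0.68763818 0.1610079  0.1       ]
cabtop [array([0.752, 0.139, 0.15 ]), array([0.732, 0.139, 0.2  ]), array([0.712, 0.138, 0.25 ]), array([0.692, 0.138, 0.3  ])]
[297 225  46  37 297] [316.94949495 247.5959596 ]
((323.7984619140625, 242.75831604003906), (35.315650939941406, 36.18581008911133), 14.796825408935547)
mug [0.46640237 0.10630299 0.101     ]
```

View pics/vise.png

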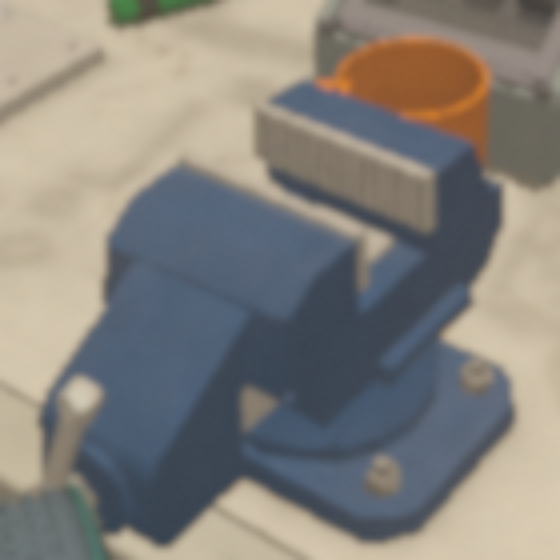

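```bash
python3 - <<'E'
from h import *
def tri(a,b):
    A=[]
    for n,uv in(("top",a),("scene",b)):
        K,T=cal(n);P=K@T[:3]; A+= [uv[0]*P[2]-P[0],uv[1]*P[2]-P[1]]
    X=np.linalg.svd(np.array(A))[2][-1]; return X[:3]/X[3]
print("vise far right", tri((364.7,266.4),(318.5,237.3)))
print("vise far left", tri((326.3,266.4),(275,221)))
print([ray("scene",(318.5,237.3),z).round(3) for z in(.08,.12,.15)])
E
```

```text
vise far right [0.41367483 0.02571773 0.11565204]
vise far left [0.40682115 0.11391852 0.12380487]
[array([0.452, 0.058, 0.08 ]), array([0.404, 0.027, 0.12 ]), array([0.368, 0.004, 0.15 ])]
```

```bash
python3 -m creep '[{"gripper":1,"travel":[-0.033,-0.045,0.0018],"turn":0},{"gripper":1,"travel":[-0.033,-0.045,0.0018],"turn":0},{"gripper":1,"travel":[-0.033,-0.045,0.0018],"turn":0},{"gripper":1,"travel":[-0.033,-0.045,0.0018],"turn":0},{"gripper":1,"travel":[-0.033,-0.045,0.0018],"turn":0},{"gripper":1,"travel":[-0.033,-0.045,0.0018],"turn":0},{"gripper":1,"travel":[-0.033,-0.045,0.0018],"turn":0},{"gripper":1,"travel":[-0.033,-0.045,0.0018],"turn":0},{"gripper":1,"travel":[0,0,0],"turn":0},{"gripper":1,"travel":[0,0,0],"turn":0}]'
python3 - <<'E'
from h import *
to(.466,.1055,.053)
E
```

```text
time_s: 1.72
position: [0.466, 0.1062, 0.2478]
orientation: [0.056, 0.998, 0.0, -0.001]
ft_force: [-0.4, 0.6, -0.4]
finger_gap: 0.0941
t 1.725 pos [0.466  0.1062 0.2478] F [-0.4  0.6 -0.4] gap 0.0941 tooly deg 83.5 travel mm [ -0.5  -0.7 194.8]
```

```bash
python3 -m creep '[{"gripper":1,"travel":[0,0,0.045],"turn":0},{"gripper":1,"travel":[0,-0.001,0.045],"turn":0},{"gripper":1,"travel":[0,0,0.035],"turn":0},{"gripper":1,"travel":[0,0,0],"turn":0}]'
python3 - <<'E'
from h import *
to(.466,.1055,.053)
crop("scene","s1",240,150,400,270,5)
crop("top","t1",240,150,400,270,5)
E
```

```text
time_s: 2.22
position: [0.4634, 0.1062, 0.1208]
orientation: [0.054, 0.999, -0.0, -0.004]
ft_force: [0.2, -0.7, 0.6]
finger_gap: 0.0941
t 2.225 pos [0.4634 0.1062 0.1208] F [ 0.2 -0.7  0.6] gap 0.0941 tooly deg 83.8 travel mm [-3.2 -0.4 67.8]
```

View pics/s1.png

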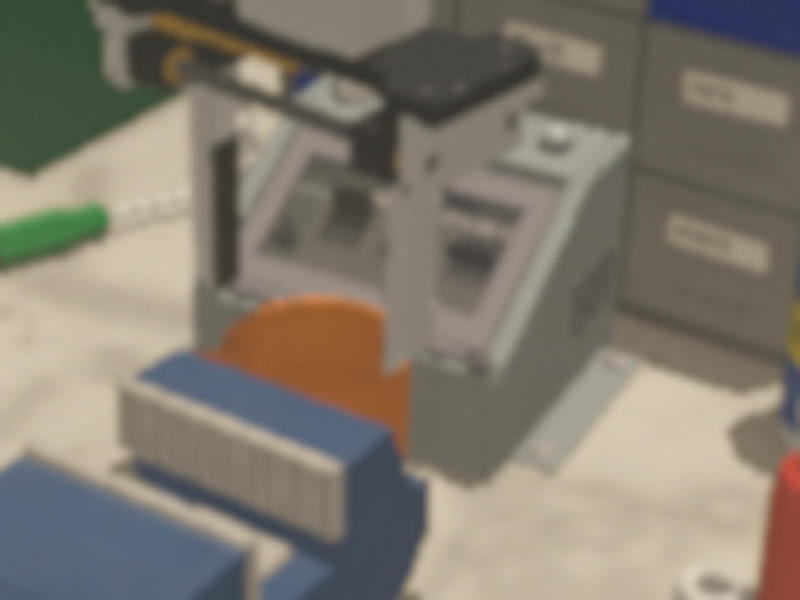

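View pics/t1.png

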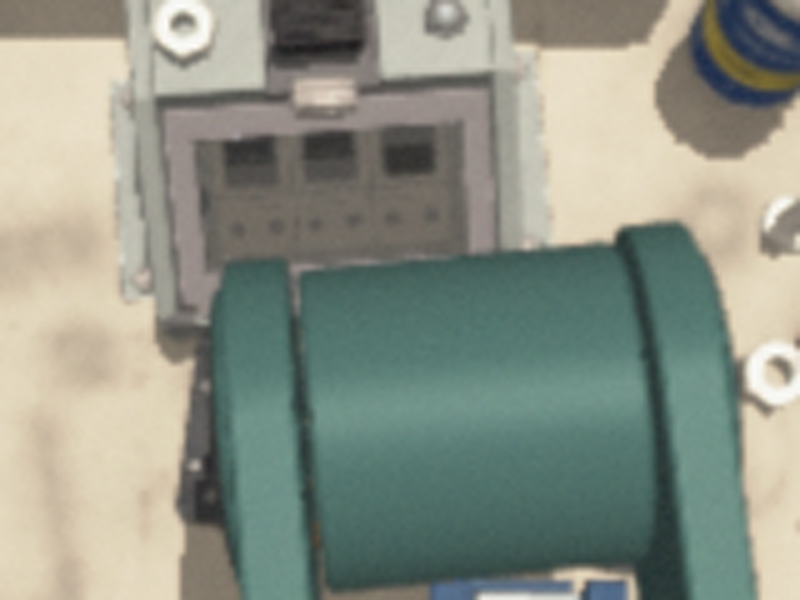

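```bash
python3 - <<'E'
from h import *
o=robot.get_obs(); R=Rn.from_quat(o["orientation"]).as_matrix(); p=o["position"]
for a in(-8,8):
  for b in(-47,-59.5):
    q=p+R@np.array([a,b,8])/1000; print(q.round(3),(proj("scene",q)-[240,150])*5)
t=np.linspace(0,6.28,25)
print("rim max u",max(((proj("scene",[.466+.04*np.cos(a),.1055+.04*np.sin(a),.101])-[240,150])*5).tolist() for a in t))
to(.466,.1055,.053)
E
```

```text
[0.469 0.058 0.117] [415.46613915 341.62281084]
[0.468 0.046 0.117] [439.29858749 352.55744574]
[0.454 0.06  0.117] [390.54992325 357.46840616]
[0.452 0.048 0.117] [414.49536966 368.69149343]
rim max u [411.05768834548087, 347.78972566542575]
t 2.325 pos [0.4666 0.1061 0.1251] F [0.4 0.4 0.1] gap 0.0939 tooly deg 83.7 travel mm [ 0.6 -0.7 72.1]
```

```bash
python3 -m creep '[{"gripper":1,"travel":[0,0,0.02],"turn":0},{"gripper":1,"travel":[0,0,0.025],"turn":0},{"gripper":1,"travel":[0,0,0.02],"turn":0},{"gripper":1,"travel":[0,0,0.005],"turn":0},{"gripper":1,"travel":[0,0,0],"turn":0},{"gripper":0.7,"travel":[0,0,0],"turn":0},{"gripper":0.7,"travel":[0,0,0],"turn":0},{"gripper":0.7,"travel":[0,0,0],"turn":0},{"gripper":0.7,"travel":[0,0,0],"turn":0}]' 5
python3 - <<'E'
from h import *
to(.47,.002,.053)
E
```

```text
time_s: 3.45
position: [0.4676, 0.1054, 0.0554]
orientation: [0.055, 0.998, 0.001, 0.001]
ft_force: [0.5, 2.1, 6.1]
finger_gap: 0.0797
t 3.45 pos [0.4676 0.1054 0.0554] F [0.5 2.1 6.1] gap 0.0797 tooly deg 83.7 travel mm [ -13.8 -102.5    2.3]
```

```bash
python3 - <<'E'
from h import *
for i in range(2):
    crop("scene","s2",240,150,400,270,5); to(.47,.002,.053)
E
```

```text
t 3.5 pos [0.4675 0.1055 0.0554] F [-0.2  2.   5.5] gap 0.0798 tooly deg 83.7 travel mm [ -13.9 -102.6    2.2]
t 3.55 pos [0.4676 0.1054 0.0554] F [-1.   2.3  6.8] gap 0.0795 tooly deg 83.7 travel mm [ -13.9 -102.5    2.3]
```

View pics/s2.png

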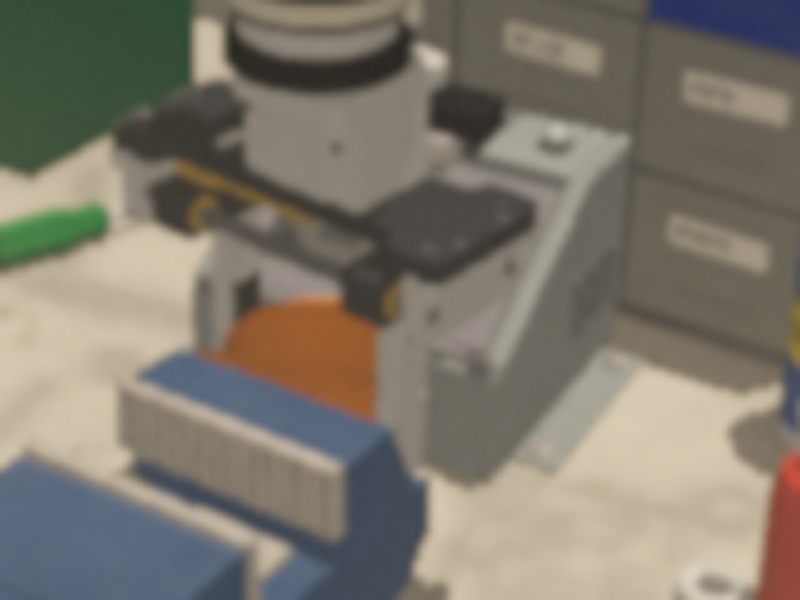

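```bash
python3 -m creep '[{"gripper":0.7,"travel":[0,0,-0.0015],"turn":0},{"gripper":0.7,"travel":[-0.002,-0.006,0],"turn":0},{"gripper":0.7,"travel":[-0.002,-0.009,0],"turn":0},{"gripper":0.7,"travel":[-0.0015,-0.010,0],"turn":0},{"gripper":0.7,"travel":[-0.0015,-0.010,0],"turn":0}]'
python3 - <<'E'
from h import *
to(.47,.002,.053)
crop("scene","s3",200,130,400,280,4)
E
```

```text
time_s: 4.18
position: [0.4696, 0.0686, 0.0554]
orientation: [0.056, 0.998, 0.0, -0.0]
ft_force: [-0.2, 2.8, 1.7]
finger_gap: 0.0799
t 4.175 pos [0.4696 0.0686 0.0554] F [-0.2  2.8  1.7] gap 0.0799 tooly deg 83.6 travel mm [ -7.8 -66.1   2.4]
```

View pics/s3.png

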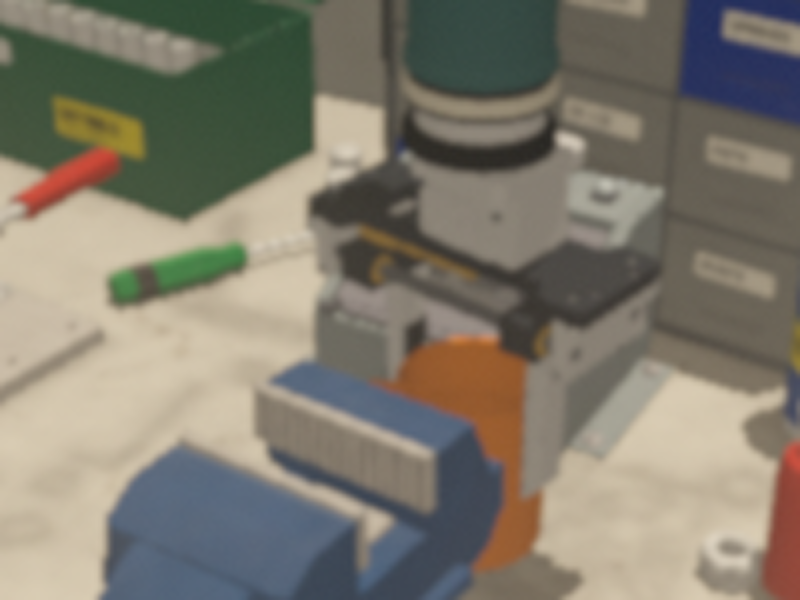

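```bash
python3 -m creep '[{"gripper":0.7,"travel":[-0.001,-0.010,0],"turn":0},{"gripper":0.7,"travel":[-0.001,-0.010,0],"turn":0},{"gripper":0.7,"travel":[-0.001,-0.010,0],"turn":0},{"gripper":0.7,"travel":[-0.001,-0.010,0],"turn":0},{"gripper":0.7,"travel":[-0.001,-0.010,0],"turn":0},{"gripper":0.7,"travel":[-0.001,-0.008,0],"turn":0},{"gripper":0.7,"travel":[0,-0.005,0],"turn":0},{"gripper":0.7,"travel":[0,0,0],"turn":0},{"gripper":0.7,"travel":[0,0,0],"turn":0}]'
python3 - <<'E'
from h import *
to(.47,.002,.053)
crop("scene","s4",200,130,400,280,4)
crop("top","t4",240,130,440,280,4)
E
```

```text
time_s: 5.35
position: [0.4686, 0.0051, 0.0555]
orientation: [0.055, 0.998, -0.001, -0.0]
ft_force: [-0.6, -1.3, -0.9]
finger_gap: 0.0795
t 5.35 pos [0.4686 0.0051 0.0555] F [-0.6 -1.3 -0.9] gap 0.0795 tooly deg 83.7 travel mm [-1.7 -2.9  2.5]
```

View pics/s4.png

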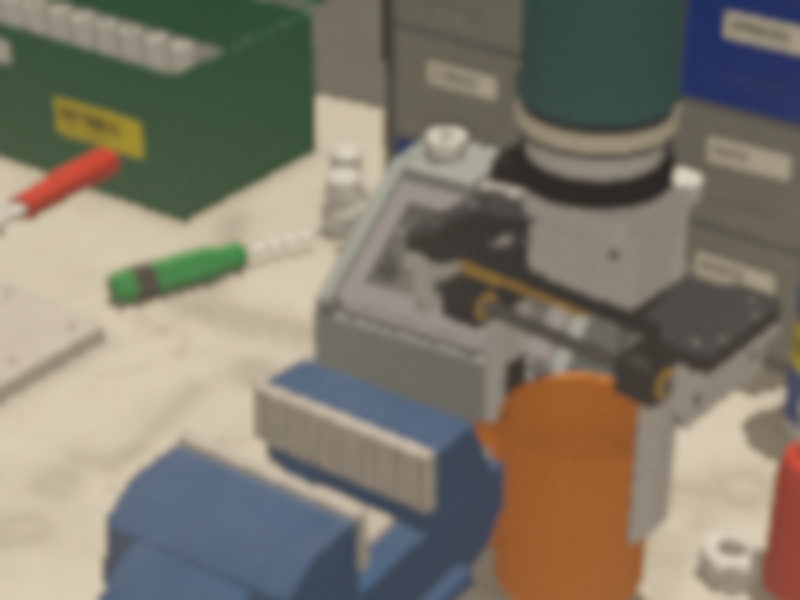

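View pics/t4.png

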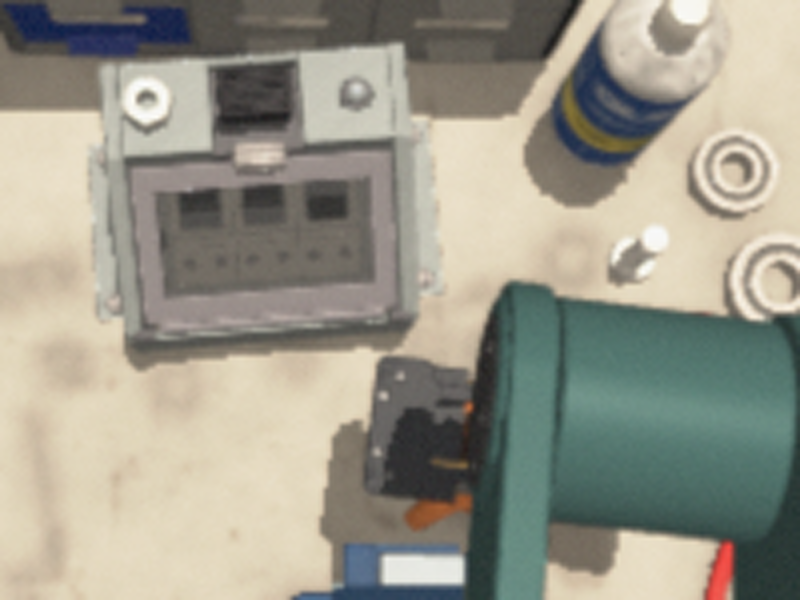

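```bash
python3 -m creep '[{"gripper":1,"travel":[0,0,0],"turn":0},{"gripper":1,"travel":[0,0,0],"turn":0},{"gripper":1,"travel":[0,0,0],"turn":0},{"gripper":1,"travel":[0,0,-0.01],"turn":0},{"gripper":1,"travel":[0,0,-0.03],"turn":0},{"gripper":1,"travel":[0,0,-0.05],"turn":0},{"gripper":1,"travel":[0,0,-0.06],"turn":0},{"gripper":1,"travel":[0,0,-0.05],"turn":0},{"gripper":0,"travel":[0,0,0],"turn":-10.3},{"gripper":0,"travel":[0,0,0],"turn":0}]'
python3 - <<'E'
from h import *
p=np.load("box.npy"); print(np.degrees(p[2]))
to(*box(42,0,180))
crop("scene","s5",200,130,400,280,4)
E
```

```text
time_s: 6.7
position: [0.4689, 0.0061, 0.2569]
orientation: [-0.034, 0.999, -0.0, 0.001]
ft_force: [-0.2, -0.4, -0.8]
finger_gap: 0.0775
3.6827480890275583
t 6.7 pos [0.4689 0.0061 0.2569] F [-0.2 -0.4 -0.8] gap 0.0775 tooly deg 93.8 travel mm [-198.5  134.1   77.3]
```

View pics/s5.png

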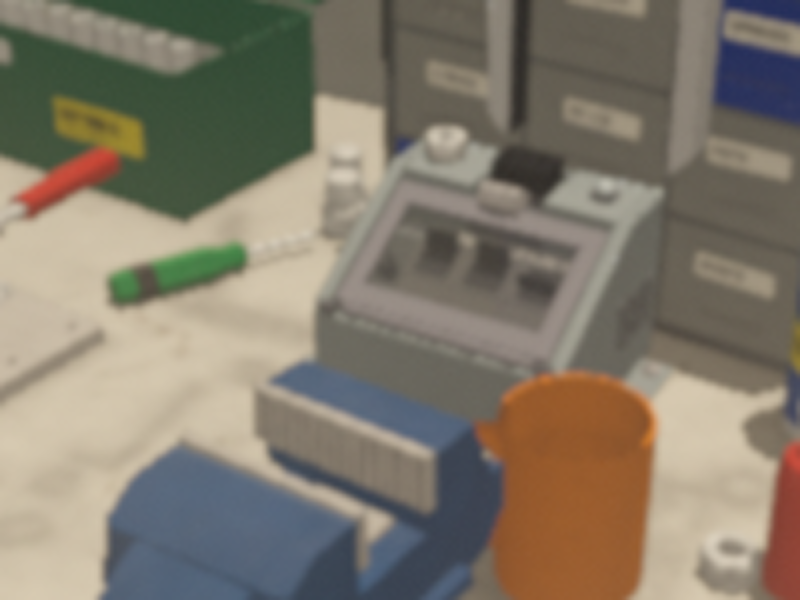

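```bash
python3 -m creep '[{"gripper":0,"travel":[-0.025,0.020,0],"turn":0},{"gripper":0,"travel":[-0.035,0.022,0],"turn":0},{"gripper":0,"travel":[-0.035,0.022,0],"turn":0},{"gripper":0,"travel":[-0.035,0.022,0],"turn":0},{"gripper":0,"travel":[-0.035,0.022,0.01],"turn":0},{"gripper":0,"travel":[-0.025,0.018,0.02],"turn":0},{"gripper":0,"travel":[-0.008,0.008,0.02],"turn":0},{"gripper":0,"travel":[0,0,0.01],"turn":0},{"gripper":0,"travel":[0,0,0],"turn":0}]'
python3 - <<'E'
from h import *
to(*box(42,0,139))
crop("scene","s6",230,100,390,220,5)
crop("top","t6",240,130,440,280,4)
E
```

```text
time_s: 7.88
position: [0.6557, 0.1526, 0.1945]
orientation: [-0.034, 0.999, -0.0, -0.001]
ft_force: [0.3, -0.5, 0.6]
finger_gap: 0.0003
t 7.875 pos [0.6557 0.1526 0.1945] F [ 0.3 -0.5  0.6] gap 0.0003 tooly deg 93.9 travel mm [-2.6  0.5 55.4]
```

View pics/s6.png

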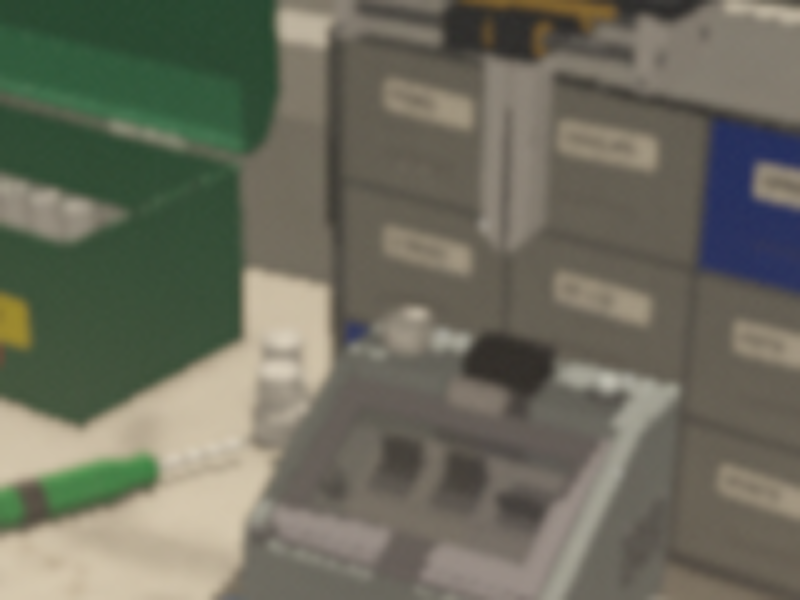

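View pics/t6.png

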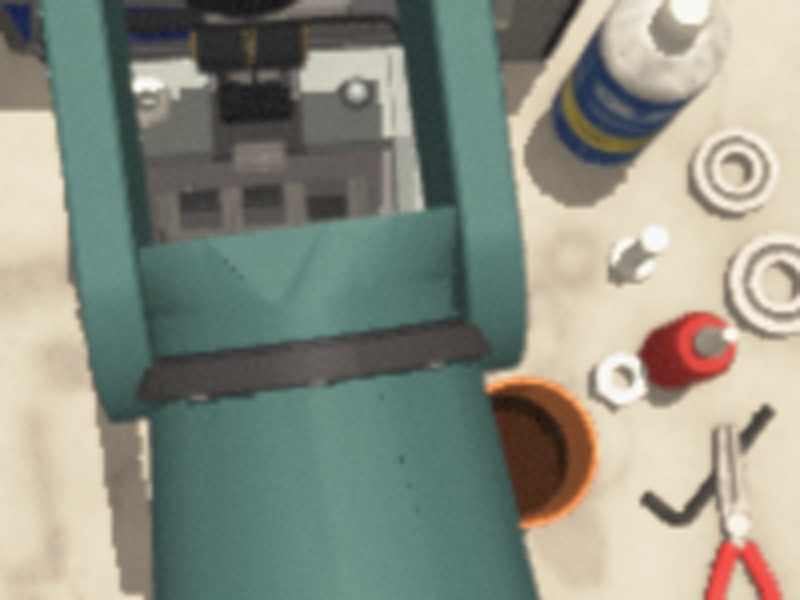

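```bash
python3 -m creep '[{"gripper":0,"travel":[-0.002,0,0.025],"turn":0},{"gripper":0,"travel":[0,0,0.022],"turn":0},{"gripper":0,"travel":[0,0,0.008],"turn":0},{"gripper":0,"travel":[0,0,0.004],"turn":0},{"gripper":0,"travel":[0,0,0],"turn":0}]'
python3 - <<'E'
from h import *
to(*box(42,0,139))
E
```

```text
time_s: 8.6
position: [0.6594, 0.1535, 0.1383]
orientation: [-0.034, 0.999, 0.0, 0.001]
ft_force: [-0.8, -1.0, 2.0]
finger_gap: 0.0005
t 8.6 pos [0.6594 0.1535 0.1383] F [-0.8 -1.   2. ] gap 0.0005 tooly deg 93.9 travel mm [ 1.3 -0.1 -0.7]
```

Contact on the pad (2 N). Press on.

```bash
python3 -m creep '[{"gripper":0,"travel":[0,0,0.003],"turn":0},{"gripper":0,"travel":[0,0,0.003],"turn":0},{"gripper":0,"travel":[0,0,0.002],"turn":0},{"gripper":0,"travel":[0,0,0],"turn":0},{"gripper":0,"travel":[0,0,0],"turn":0}]'
python3 - <<'E'
from h import *
to(*box(42,0,139))
crop("scene","s7",230,100,390,220,5)
E
```

```text
time_s: 9.22
position: [0.6597, 0.1535, 0.1313]
orientation: [-0.034, 0.999, 0.0, 0.002]
ft_force: [-2.2, -1.6, 9.6]
finger_gap: 0.0
t 9.225 pos [0.6597 0.1535 0.1313] F [-2.2 -1.6  9.6] gap 0.0 tooly deg 94.0 travel mm [ 1.5 -0.2 -7.7]
```

View pics/s7.png

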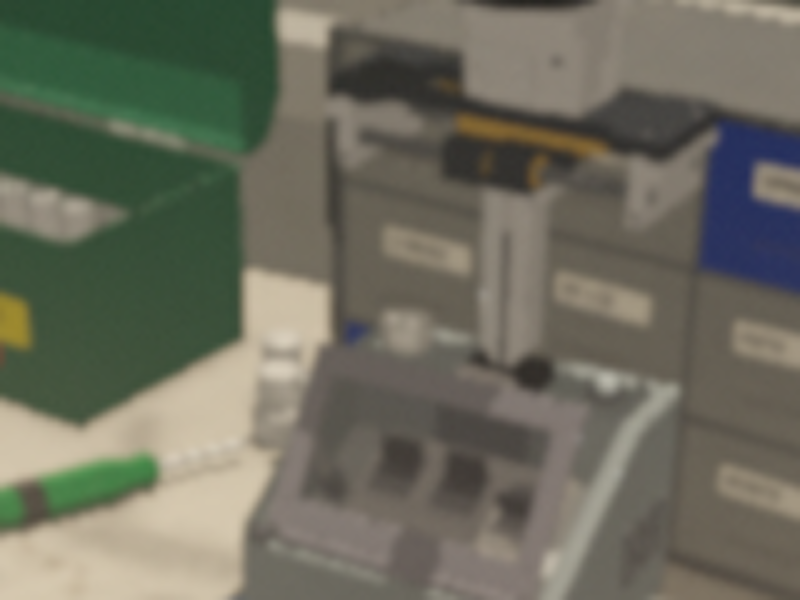

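```bash
python3 -m creep '[{"gripper":0,"travel":[0,0,0],"turn":0},{"gripper":0,"travel":[0,0,0],"turn":0},{"gripper":0,"travel":[0,0,0],"turn":0},{"gripper":0,"travel":[0,0,0],"turn":0},{"gripper":0,"travel":[0,0,-0.02],"turn":0},{"gripper":0,"travel":[0,0,-0.02],"turn":0},{"gripper":0,"travel":[0,0,0],"turn":0}]'
python3 - <<'E'
from h import *
to(*box(-3,0,139))
crop("scene","s8",230,100,390,220,5)
crop("top","t8",240,130,440,280,4)
for q in((-25,72,143),(-25,-72,143),(-75,-72,62)): print((proj("scene",box(*q))-[230,100])*5)
E
```

```text
time_s: 10.15
position: [0.6602, 0.154, 0.1709]
orientation: [-0.035, 0.999, 0.0, 0.002]
ft_force: [-0.3, -0.7, -0.0]
finger_gap: 0.0005
t 10.15 pos [0.6602 0.154  0.1709] F [-0.3 -0.7 -0. ] gap 0.0005 tooly deg 94.0 travel mm [47.2 -0.4 31.7]
[317.36170827 338.15169954]
[583.06582243 409.76844805]
[524.7577101  610.15270193]
```

View pics/s8.png

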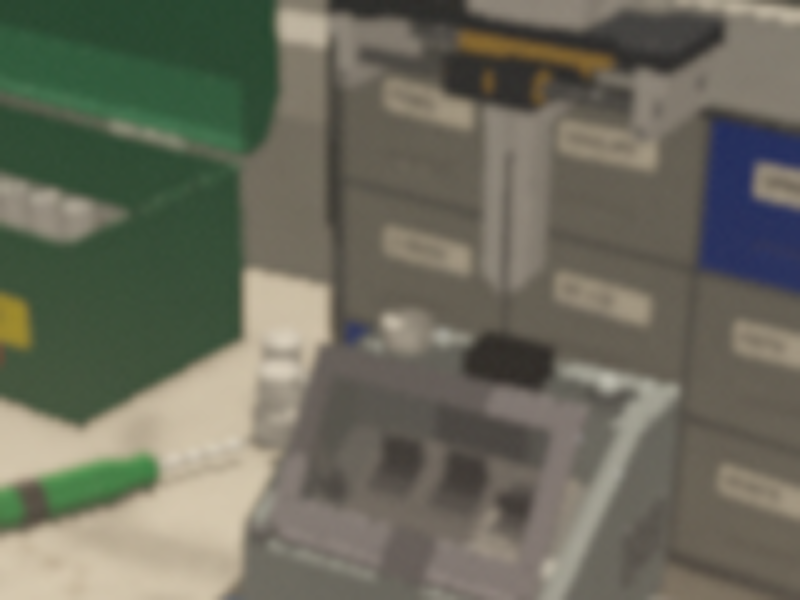

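View pics/t8.png

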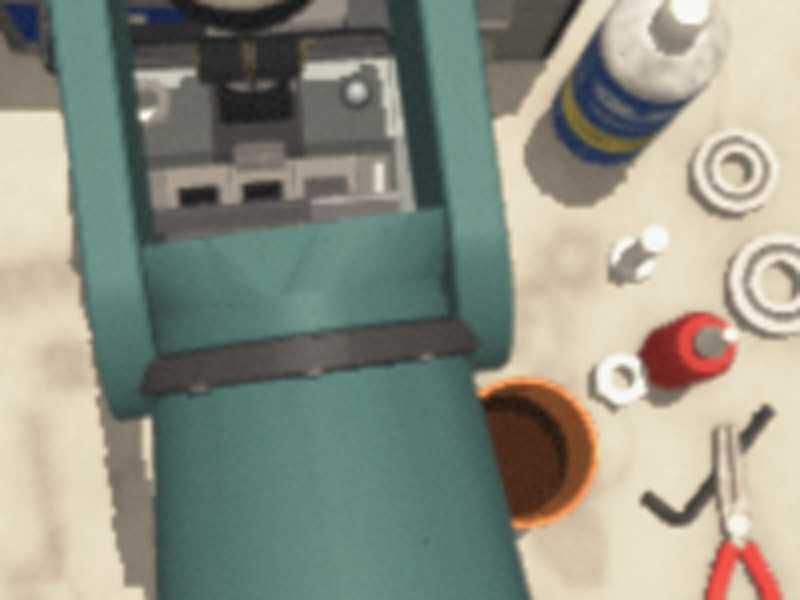

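```bash
python3 -m creep '[{"gripper":0,"travel":[0.02,0,0],"turn":0},{"gripper":0,"travel":[0.018,0,0],"turn":0},{"gripper":0,"travel":[0,0,0.015],"turn":0},{"gripper":0,"travel":[0,0,0.015],"turn":0},{"gripper":0,"travel":[0,0,0.005],"turn":0},{"gripper":0,"travel":[0.005,0,0],"turn":0},{"gripper":0,"travel":[0.01,0,0],"turn":0},{"gripper":0,"travel":[0.01,0,0],"turn":0},{"gripper":0,"travel":[0.01,0,0],"turn":0},{"gripper":0,"travel":[0.01,0,0],"turn":0}]'
python3 - <<'E'
from h import *
to(*box(-97,0,136))
crop("scene","s9",230,100,390,220,5)
E
```

```text
time_s: 11.5
position: [0.5752, 0.1478, 0.1335]
orientation: [-0.035, 0.999, 0.0, -0.0]
ft_force: [0.3, -0.0, 0.6]
finger_gap: 0.0003
t 11.5 pos [0.5752 0.1478 0.1335] F [ 0.3 -0.   0.6] gap 0.0003 tooly deg 94.0 travel mm [55.8  0.4 -2.5]
```

View pics/s9.png

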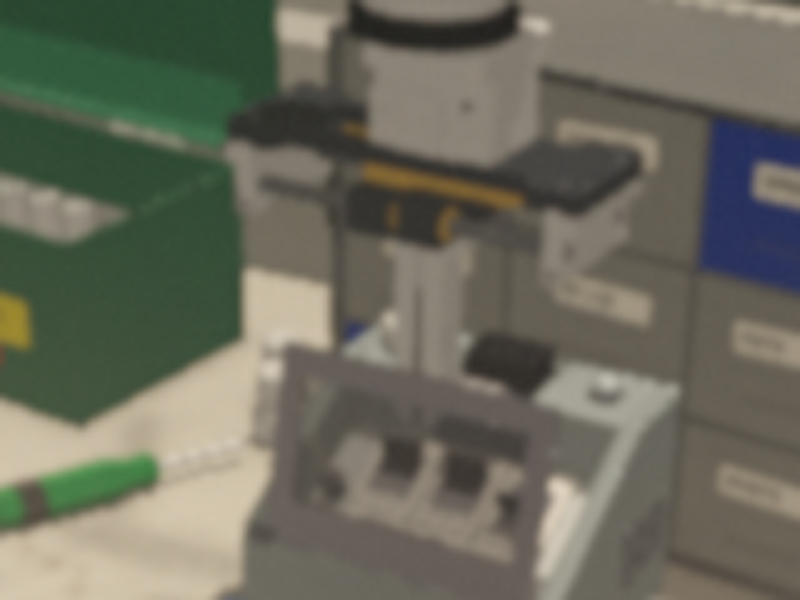

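Flap is moving up with the finger. Continue, then let it sink.

```bash
python3 -m creep '[{"gripper":0,"travel":[0.01,0,0],"turn":0},{"gripper":0,"travel":[0.01,0,0],"turn":0},{"gripper":0,"travel":[0.01,0,0],"turn":0},{"gripper":0,"travel":[0.01,0,0],"turn":0},{"gripper":0,"travel":[0.01,0,0],"turn":0},{"gripper":0,"travel":[0.008,0,0],"turn":0},{"gripper":0,"travel":[0,0,0],"turn":0}]'
python3 - <<'E'
from h import *
to(*box(-97,0,136))
crop("scene","s10",230,100,390,220,5)
E
```

```text
time_s: 12.42
position: [0.5177, 0.1439, 0.1337]
orientation: [-0.035, 0.999, 0.0, 0.0]
ft_force: [0.5, 0.0, 0.8]
finger_gap: 0.0002
t 12.425 pos [0.5177 0.1439 0.1337] F [0.5 0.  0.8] gap 0.0002 tooly deg 94.0 travel mm [-1.7  0.3 -2.3]
```

View pics/s10.png

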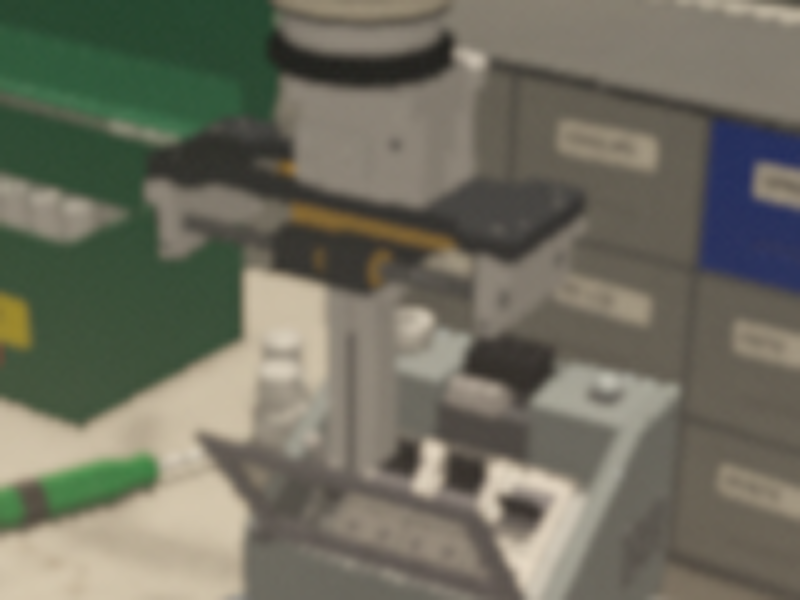

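```bash
python3 -m creep '[{"gripper":0,"travel":[0,0,-0.03],"turn":0},{"gripper":0,"travel":[0,0,-0.05],"turn":0},{"gripper":0,"travel":[0.02,0,-0.04],"turn":0},{"gripper":0,"travel":[0.04,0,0],"turn":0},{"gripper":0,"travel":[0.05,0,0],"turn":0},{"gripper":0,"travel":[0.05,0,0],"turn":0},{"gripper":0,"travel":[0.0,0,0],"turn":0},{"gripper":0,"travel":[0.0,0,0],"turn":0},{"gripper":0,"travel":[0,0,0],"turn":0},{"gripper":0,"travel":[0,0,0],"turn":0},{"gripper":0,"travel":[0,0,0],"turn":0},{"gripper":0,"travel":[0,0,0],"turn":0}]'
python3 - <<'E'
from h import *
to(*box(-97,0,136))
crop("scene","s11",250,150,370,240,6)
crop("top","t11",240,140,360,230,6)
E
```

```text
time_s: 13.98
position: [0.3589, 0.1328, 0.2534]
orientation: [-0.034, 0.999, -0.0, -0.0]
ft_force: [0.2, -0.5, 0.3]
finger_gap: 0.0005
t 13.975 pos [0.3589 0.1328 0.2534] F [ 0.2 -0.5  0.3] gap 0.0005 tooly deg 93.9 travel mm [-161.     0.5  117.4]
```

View pics/s11.png

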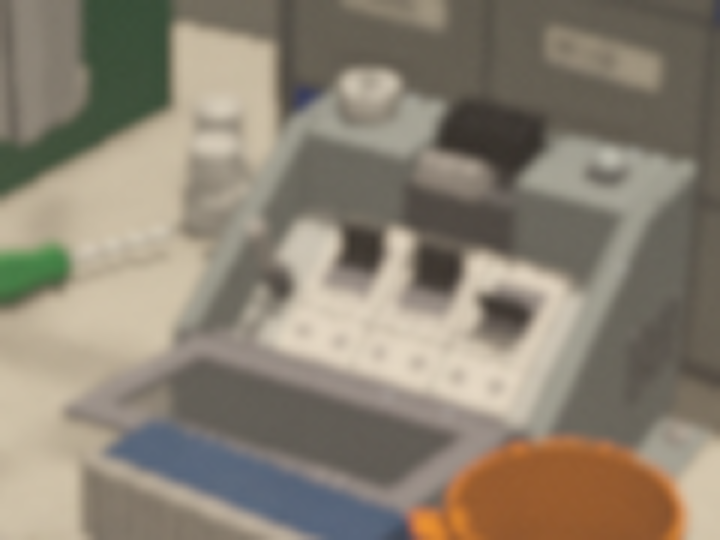

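View pics/t11.png

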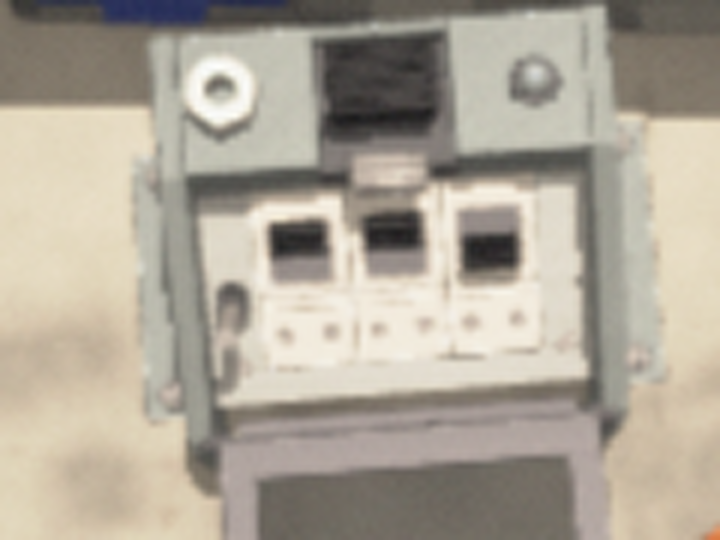

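```bash
python3 - <<'E'
from h import *
def tri(a,b):
    A=[]
    for n,uv in(("top",a),("scene",b)):
        K,T=cal(n);P=K@T[:3]; A+= [uv[0]*P[2]-P[0],uv[1]*P[2]-P[1]]
    X=np.linalg.svd(np.array(A))[2][-1]; return X[:3]/X[3]
p=np.load("box.npy")
def loc(w):
    d=w-np.array([p[0],p[1],0]);c,s=np.cos(p[2]),np.sin(p[2]); q=np.array([c*d[0]+s*d[1],-s*d[0]+c*d[1],d[2]])*1000
    # distance below flap midplane, s along
    r=q-[-75,0,62]; return q.round(1),"along",round(r[0]*.866+r[2]*.5,1),"below",round(r[0]*.5-r[2]*.866,1)
f=lambda u,v:(240+u/6-.4,140+v/6-.4); g=lambda u,v:(250+u/6-.4,150+v/6-.4)
# tip ends: top corners / mid
print("R",loc(tri(f(490,265),g(507,312))))
print("M",loc(tri(f(392,222),g(440,255))))
print("L",loc(tri(f(300,230),g(363,232))))
# ray intersect with tip plane (8 below flap) from top view
def rp(n,uv,below=8):
    a=ray(n,uv,0.0);b=ray(n,uv,.2); 
    ts=np.linspace(0,1,4001); 
    for t in ts:
        w=a+(b-a)*t; d=loc(w)
        if d[4]<=below: return d
for nm,uv in(("R",f(490,268)),("R2",f(490,252)),("M",f(394,225)),("L",f(300,235))): print(nm,rp("top",uv))
E
```

```text
R (array([-18.4, -38.1,  77.7]), 'along', np.float64(56.9), 'below', np.float64(14.7))
M (array([-2.7, -0.5, 85.9]), 'along', np.float64(74.6), 'below', np.float64(15.4))
L (array([-4.8, 34.4, 87.8]), 'along', np.float64(73.7), 'below', np.float64(12.8))
R (array([-21.2, -36.9,  83.8]), 'along', np.float64(57.5), 'below', np.float64(8.0))
R2 (array([-15.7, -37.2,  86.9]), 'along', np.float64(63.8), 'below', np.float64(8.0))
M (array([-4.9, -2. , 93.2]), 'along', np.float64(76.3), 'below', np.float64(8.0))
L (array([-6.7, 33. , 92.2]), 'along', np.float64(74.3), 'below', np.float64(8.0))
```

```bash
python3 - <<'E'
from h import *
to(*box(-38,-38,160)); to(*box(-38,-38,87))
E
```

```text
t 14.075 pos [0.3587 0.1328 0.2535] F [ 0.7  0.  -0.1] gap 0.0006 tooly deg 94.0 travel mm [-219.9  -37.9   93.5]
t 14.075 pos [0.3587 0.1328 0.2535] F [ 0.7  0.  -0.1] gap 0.0006 tooly deg 94.0 travel mm [-219.9  -37.9  166.5]
```

```bash
python3 -m creep '[{"gripper":0,"travel":[-0.04,-0.008,0],"turn":0},{"gripper":0,"travel":[-0.05,-0.008,0],"turn":0},{"gripper":0,"travel":[-0.05,-0.008,0],"turn":0},{"gripper":0,"travel":[-0.05,-0.008,0],"turn":0},{"gripper":0,"travel":[-0.03,-0.006,0.02],"turn":0},{"gripper":0,"travel":[0,0,0.04],"turn":0},{"gripper":0,"travel":[0,0,0.035],"turn":0},{"gripper":0,"travel":[0,0,0.02],"turn":0},{"gripper":0,"travel":[0,0,0],"turn":0},{"gripper":0,"travel":[0,0,0],"turn":0}]'
python3 - <<'E'
from h import *
to(*box(-38,-38,87))
crop("scene","s12",250,150,370,240,6)
E
```

```text
time_s: 15.32
position: [0.5814, 0.1102, 0.1398]
orientation: [-0.035, 0.999, 0.0, 0.001]
ft_force: [0.1, 1.5, 0.1]
finger_gap: 0.0006
t 15.325 pos [0.5814 0.1102 0.1398] F [0.1 1.5 0.1] gap 0.0006 tooly deg 94.0 travel mm [ 0.8  0.1 52.8]
```

View pics/s12.png

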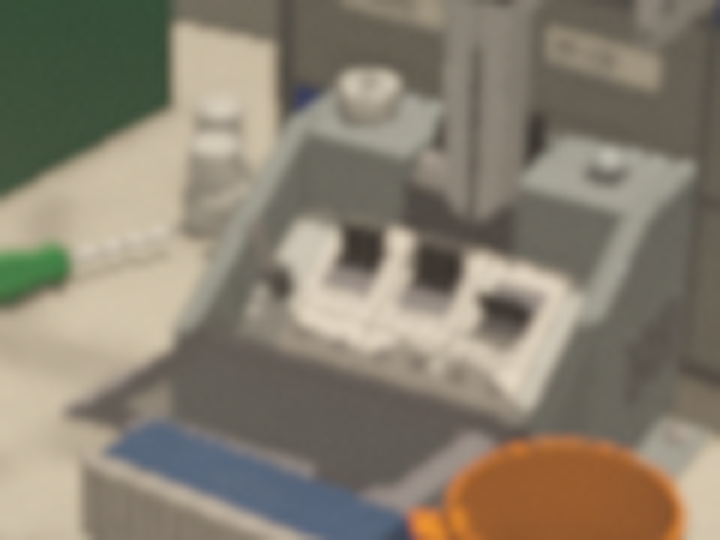

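```bash
python3 -m creep '[{"gripper":0,"travel":[0.002,0,0.02],"turn":0},{"gripper":0,"travel":[0,0,0.02],"turn":0},{"gripper":0,"travel":[0,0,0.01],"turn":0},{"gripper":0,"travel":[0,0,0],"turn":0},{"gripper":0,"travel":[0,0,0],"turn":0}]'
python3 - <<'E'
from h import *
to(*box(-38,-38,87))
crop("scene","s13",250,150,370,240,6)
E
```

```text
time_s: 16.0
position: [0.5796, 0.11, 0.0899]
orientation: [-0.035, 0.999, 0.0, 0.001]
ft_force: [-0.3, 0.5, -0.2]
finger_gap: 0.0006
t 16.0 pos [0.5796 0.11   0.0899] F [-0.3  0.5 -0.2] gap 0.0006 tooly deg 94.0 travel mm [-1.2  0.1  2.9]
```

View pics/s13.png

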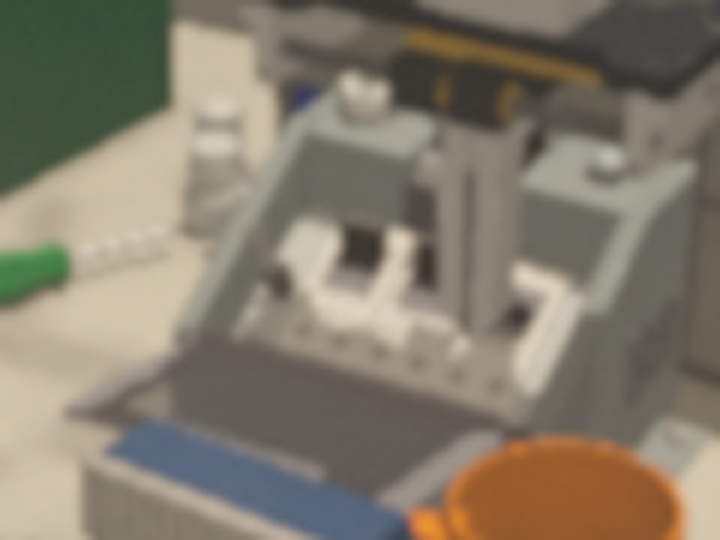

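```bash
python3 -m creep '[{"gripper":0,"travel":[-0.004,0,0.003],"turn":0},{"gripper":0,"travel":[-0.005,0,-0.001],"turn":0},{"gripper":0,"travel":[-0.005,0,-0.002],"turn":0},{"gripper":0,"travel":[-0.005,0,-0.003],"turn":0},{"gripper":0,"travel":[-0.005,0,-0.003],"turn":0},{"gripper":0,"travel":[-0.004,0,-0.003],"turn":0},{"gripper":0,"travel":[0,0,0],"turn":0}]'
python3 - <<'E'
from h import *
to(*box(-12,-38,97))
crop("scene","s14",250,150,370,240,6)
E
```

```text
time_s: 16.92
position: [0.6057, 0.1118, 0.0965]
orientation: [-0.034, 0.999, -0.0, -0.002]
ft_force: [-3.3, -0.5, -1.3]
finger_gap: 0.0004
t 16.925 pos [0.6057 0.1118 0.0965] F [-3.3 -0.5 -1.3] gap 0.0004 tooly deg 94.0 travel mm [-1.   0.  -0.5]
```

View pics/s14.png

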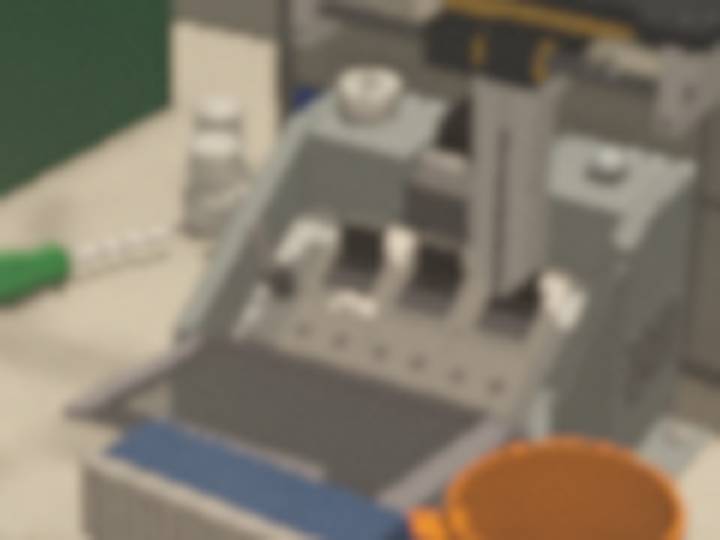

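```bash
python3 -m creep '[{"gripper":0,"travel":[-0.002,0,-0.001],"turn":0},{"gripper":0,"travel":[-0.002,0,-0.001],"turn":0},{"gripper":0,"travel":[0,0,0],"turn":0}]'
python3 - <<'E'
from h import *
to(*box(-12,-38,97))
crop("scene","s15",250,150,370,240,6)
E
```

```text
time_s: 17.35
position: [0.6124, 0.1122, 0.1008]
orientation: [-0.034, 0.999, 0.0, 0.002]
ft_force: [0.1, 0.5, 0.2]
finger_gap: 0.0006
t 17.35 pos [0.6124 0.1122 0.1008] F [0.1 0.5 0.2] gap 0.0006 tooly deg 94.0 travel mm [5.7 0.  3.8]
```

View pics/s15.png

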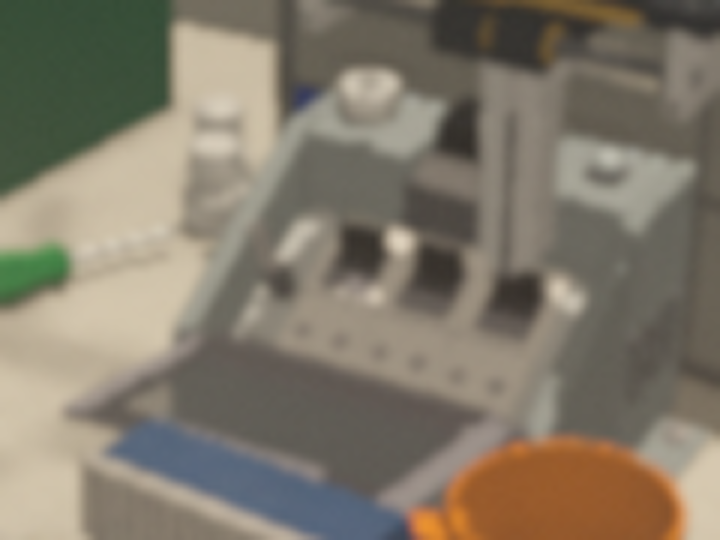

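```bash
python3 -m creep '[{"gripper":0,"travel":[0.01,0,-0.002],"turn":0},{"gripper":0,"travel":[0.005,0,-0.02],"turn":0},{"gripper":0,"travel":[0,0,-0.05],"turn":0},{"gripper":0,"travel":[0,0,-0.05],"turn":0},{"gripper":0,"travel":[0.04,0,-0.03],"turn":0},{"gripper":0,"travel":[0.05,0.01,0],"turn":0},{"gripper":0,"travel":[0.05,0.02,0],"turn":0},{"gripper":0,"travel":[0.05,0.04,0],"turn":0},{"gripper":0,"travel":[0.02,0.04,0],"turn":0},{"gripper":0,"travel":[0,0.03,0],"turn":0},{"gripper":0,"travel":[0,0,0],"turn":0},{"gripper":0,"travel":[0,0,0],"turn":0}]'
python3 - <<'E'
from h import *
to(*box(-12,-38,97))
crop("scene","s16",250,140,410,260,5)
crop("top","t16",240,130,440,280,4)
E
```

```text
time_s: 18.9
position: [0.3779, 0.2349, 0.2525]
orientation: [-0.034, 0.999, -0.0, 0.001]
ft_force: [-1.1, -0.8, -0.2]
finger_gap: 0.0003
t 18.9 pos [0.3779 0.2349 0.2525] F [-1.1 -0.8 -0.2] gap 0.0003 tooly deg 93.9 travel mm [-219.5 -138.4  155.8]
```

View pics/s16.png

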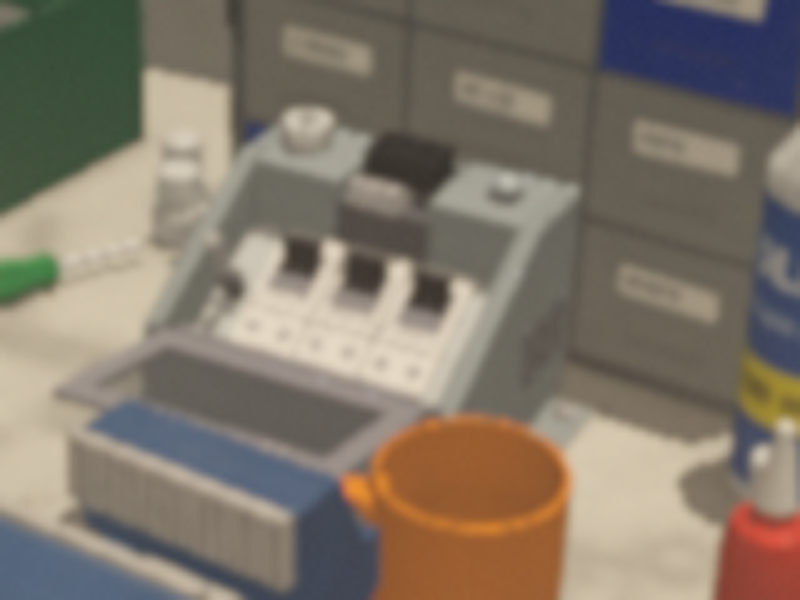

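View pics/t16.png

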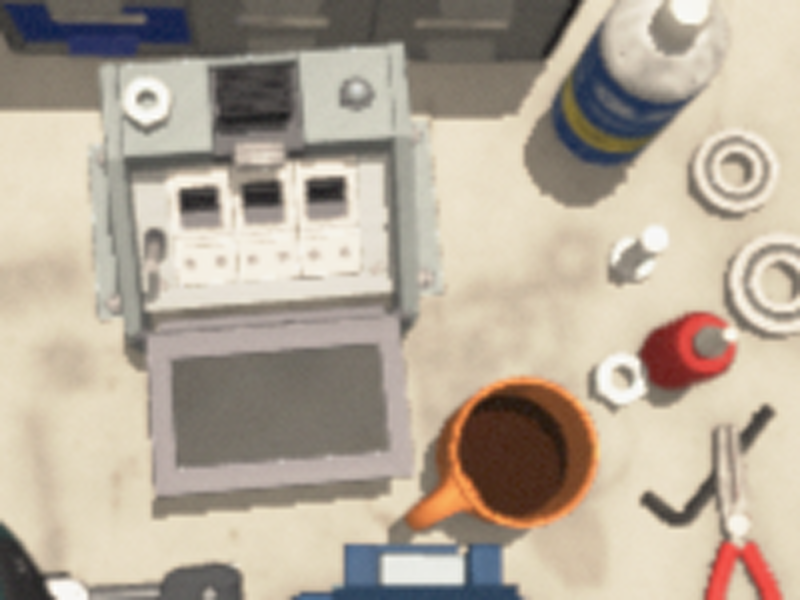

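All three toggles are up at the same height. The flap is fully open and clear of the mug, and the other objects sit where they did. The arm is clear, so I'm handing in.

```bash
python3 -c "
from station import robot
print(robot.finish_job())"
```

```text
the job is handed in; nothing more can be done
None
```

The job is done and handed in at about 19 s of the 54 s allowed; the hand-in gives no verdict.

- **Mug:** I gripped it lightly and slid it about 100 mm to the right along the bench, upright throughout. It read about 6 N of upward force just after the grip closed, so I eased the arm up 1.5 mm before sliding.
- **Flap:** I pressed the catch pad about 7 mm, with a peak of about 10 N. The flap sprang ajar, and I pushed it past upright so that it sank to its stop.
- **Breaker:** the tripped one was the rightmost of the three. I pushed its toggle up until it snapped over and the force dropped to zero.

In the last pictures from both cameras, all three toggles are up and in line. The flap is fully down, with a visible gap to the mug and its handle. The nuts, bolt, bottle, bearings, screwdriver tip and coupling look unmoved by eye, and the arm touches nothing.

One disagreement remained in the measurements. The box-position fit left up to about 3 pixels of error at one hand-picked corner. Contact at the pad came within 1 mm of the height I had worked out, and the flap and toggle were both where the fit put them.

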